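# Change over the bracket in a bridge-clamped welding fixture

### The job

Lift the red and the blue bridge clamp off the welding fixture and stand both on the black rubber mat at the side, then take out the dark finished bracket they were holding down and lay it flat in the green tray. Lay the bright new bracket, tab up, square in the middle of the copper nest in its place, and then stand each bridge clamp back across it, squarely on the pads of its own colour. Keep the bridges and brackets upright throughout, do not knock over the can, and let go of everything at the end.

Things in the scene. Friction and masses are not known exactly. Their poses are not given: they have to be found in the camera images.
- bridge_red: Red bridge clamp, loose, 0.5 kg: 2 feet (24 x 40 mm in x, y) at x = +-50 mm; red bar 124 x 20 mm, 50 to 62 mm up; spindle under its middle down to 13 mm; on the bar's middle a red grip block 44 x 20 mm up to 94 mm: pinch its 20 mm (y) from above. Origin: middle, underside of the feet; z up; half turn = same. Starts across the finished bracket on its station, 76 mm (y) from the other bridge.
- bridge_blue: Blue bridge clamp, loose, 0.5 kg: 2 feet (24 x 40 mm in x, y) at x = +-50 mm; blue bar 124 x 20 mm, 50 to 62 mm up; spindle under its middle down to 13 mm; on the bar's middle a blue grip block 44 x 20 mm up to 94 mm: pinch its 20 mm (y) from above. Origin: middle, underside of the feet; z up; half turn = same. Starts across the finished bracket on its station, 76 mm (y) from the other bridge.
- station_red: Station of the red bridge on the grey fixture plate: two fixed red pads, 36 mm (x) by 54 mm (y), 4 mm thick, at x = +-50 mm, partly covered by the bridge's feet at the start. Origin: midway between the pads, at their underside; the bridge stands 4 mm above it, x axes parallel (either way round).
- station_blue: Station of the blue bridge on the grey fixture plate: two fixed blue pads, 36 mm (x) by 54 mm (y), 4 mm thick, at x = +-50 mm, partly covered by the bridge's feet at the start. Origin: midway between the pads, at their underside; the bridge stands 4 mm above it, x axes parallel (either way round).
- nest: Copper backing plate, fixed on the grey fixture plate between the station pads: 56 mm (x) by 142 mm (y), 4 mm thick. Origin: middle of its underside; a bracket lies 4 mm above it, y axes parallel (either way round). A small fixed clamp with a red handle, 50 mm high, on the grey plate 102 mm along +y is not used.
- bracket_done: Finished bracket, dark with brass-coloured weld beads, lying in the nest under the bridges at the start: plate 40 (x) x 120 (y) x 8 mm with an upright tab across its middle, 36 (x) x 12 (y) mm, top 40 mm above the underside: pinch its 12 mm (y) from above. 0.35 kg. Origin: middle of the underside; z up; half turn = same.
- bracket_new: New bracket, bright and unwelded, lying at the start on a yellow board beside the green tray: plate 40 (x) x 120 (y) x 8 mm with an upright tab across its middle, 36 (x) x 12 (y) mm, top 40 mm above the underside: pinch its 12 mm (y) from above. 0.35 kg. Origin: middle of the underside; z up; half turn = same.
- mat: Black rubber mat, the side area for both bridges, fixed: 180 mm (x) by 190 mm (y), 4 mm thick; room for both bridges side by side along y. Origin: middle of its underside; z up. On either side of the fixture.
- tray: Green open tray for finished brackets, fixed: outside 90 mm (x) by 170 mm (y) by 22 mm high, walls and floor 4 mm. Origin: middle of its underside; z up; a bracket lies on its floor 4 mm above the origin, long side along y.
- can: Orange-labelled can with a white top, 60 mm across and 110 mm high, standing loose beyond the fixture; a bystander. Origin: middle of its underside.
Mind the look-alikes: they are no part of the job. What is shaped like the bracket_new but purple is not meant. There is more than one size of the bracket_done; the one meant has the size given above.

How it is judged:
On the way, in this order (a step that is already met when the one before it is completed fails the run):
1. both bridge clamps stand released on the rubber mat, the finished bracket still in the nest (x of bridge_red in the frame of mat between -0.085 and 0.085 m and y of bridge_red in the frame of mat between -0.09 and 0.09 m and z of bridge_red in the frame of mat between -0.001 and 0.009 m and angle between each of bridge_red, bridge_blue's own z axis and vertical below 0.12 rad and linear speed of each of bridge_red, bridge_blue below 0.03 m/s and angular speed of each of bridge_red, bridge_blue below 0.3 rad/s and contact force between each of bridge_red, bridge_blue and the fingers below 0.05 N and x of bridge_blue in the frame of mat between -0.085 and 0.085 m and y of bridge_blue in the frame of mat between -0.09 and 0.09 m and z of bridge_blue in the frame of mat between -0.001 and 0.009 m and horizontal distance between bracket_done and nest below 0.03 m), for 0.2 s.
2. the finished bracket lies released and flat in the green tray (x of bracket_done in the frame of tray between -0.04 and 0.04 m and y of bracket_done in the frame of tray between -0.05 and 0.05 m and z of bracket_done in the frame of tray between -0.001 and 0.009 m and angle between bracket_done's own z axis and vertical below 0.12 rad and linear speed of bracket_done below 0.03 m/s and angular speed of bracket_done below 0.3 rad/s and contact force between bracket_done and the fingers below 0.05 N), for 0.2 s.
3. the new bracket lies released, square and centred in the nest (horizontal distance between bracket_new and nest below 0.012 m and z of bracket_new in the frame of nest between -0.001 and 0.009 m and angle between the y axis of bracket_new and the y axis of nest, either way round below 0.2 rad and angle between bracket_new's own z axis and vertical below 0.12 rad and linear speed of bracket_new below 0.03 m/s and angular speed of bracket_new below 0.3 rad/s and contact force between bracket_new and the fingers below 0.05 N), for 0.2 s.
At the end, for the whole second after the job is handed in: Finished bracket flat on the tray floor; new bracket tab up in the nest, within 12 mm of its middle and 0.2 rad; each bridge upright on the pads of its own colour, within 12 mm and 0.2 rad; heights within 5 mm of resting on the support; all released and at rest (all of step 2 and all of step 3 and horizontal distance between bridge_red and station_red below 0.012 m and z of bridge_red in the frame of station_red between -0.001 and 0.009 m and angle between the y axis of bridge_red and the y axis of station_red, either way round below 0.2 rad and angle between each of bridge_red, bridge_blue's own z axis and vertical below 0.12 rad and linear speed of each of bridge_red, bridge_blue below 0.03 m/s and angular speed of each of bridge_red, bridge_blue below 0.3 rad/s and contact force between each of bridge_red, bridge_blue and the fingers below 0.05 N and horizontal distance between bridge_blue and station_blue below 0.012 m and z of bridge_blue in the frame of station_blue between -0.001 and 0.009 m and angle between the y axis of bridge_blue and the y axis of station_blue, either way round below 0.2 rad); the robot touches nothing.
It fails at once if bridge red tipped over (leaning more than 0.7 rad) (angle between bridge_red's own z axis and vertical above 0.7 rad).
It fails at once if bridge blue tipped over (leaning more than 0.7 rad) (angle between bridge_blue's own z axis and vertical above 0.7 rad).
It fails at once if bracket done tipped over (leaning more than 0.7 rad) (angle between bracket_done's own z axis and vertical above 0.7 rad).
It fails at once if bracket new tipped over (leaning more than 0.7 rad) (angle between bracket_new's own z axis and vertical above 0.7 rad).
It fails at once if the can knocked over (leaning more than 0.7 rad) (angle between can's own z axis and vertical above 0.7 rad).
It also fails if it takes over 141 s, if anything falls off the work surface, if the arm or the gripper's body presses on something with over 40 N, if the wrist force passes 120 N, or if a joint passes its speed limit or range.

### The arm

A 6-joint arm with a two-finger parallel gripper is mounted at the origin on the work surface. World frame = base frame: x ahead of the robot, y to its left, z up, the work surface at z = 0. Lengths are in m, angles in rad, forces in N, time in s.
With the tool pointing down it reaches from about 0.425 to 0.95 m from the base axis. Payload 3.5 kg.
Tool frame: the origin (TCP) lies midway between the tips of the shut fingers; the grasp point (between the pads) lies ctrl.grasp_offset behind it (ctrl.grasp_offset is the distance from the TCP to the grasp point, in m); x points along the fingers, y is the direction in which the jaws open and shut, and the axes are right-handed (so a half turn about x gives the same grasp; the last joint's range is limited). The gripper opens to 85 mm and grips with 20 to 120 N. Pads are 22 mm wide; open, the fingers measure 114 mm over their backs; the gripper's body (76 mm by 85 mm) begins 54 mm behind the grasp point. The pads swing forward as they close: fully open they stand 13 mm farther back than shut.
Start: joints at [-1.432, 0.286, 1.577, -0, 1.279, -0.15], TCP at [0.192, -0.647, 0.231] pointing down, gripper open.
Joint ranges: [-2.77, 2.77], [-0.9, 2.22], [0.21, 2.48], [-1.53, 4.67], [0.24, 2.81], [-2.84, 2.84]. Speed limits (rad/s): [2.79, 2.79, 3.14, 3.14, 3.14, 3.14].

### API

Orientations are given as a unit quaternion [x, y, z, w].
In Python, from plant import readout, read_camera, sign_off, ctrl gives the robot as it stands.
- The arm moves only by the tool drive_tool, never from a script. Its argument "steps" is a list of rows, each a list of 5 numbers: the shift along the tool's x, y, z in cm, then the turn about the tool's x in degrees, then the opening, from 0 (shut) to 1 (fully open). A call has 1 to 10 rows; each row shifts and turns the commanded pose from where the row before left it, along the tool's axes as they then stand; what a row does not reach is not made up. A row lasts 1/10 s, in which the tool goes at most 50 mm and 8.59 degrees, less where a joint would pass 70% of its speed; a pose out of reach is approached as far as the arm can. A call is refused whole if a number of a shift passes 5 or a number of a turn 8.59, either way. A call with a gripper value outside its range is refused whole. The fingers move at their own pace and stop on an object; "force" is the grip in N (left out, the last holds). Time passes only in rows, so rows that do not move let the fingers close. It gives the time, the measured TCP pose, the force and the opening at its end, in the units of the state.
- readout.get_state(): the state, without advancing time (a new reading comes with each control period).
- read_camera(name): name is "scene" or "top" or "wrist"; returns a dict with "frame" (420x560x3 uint8, red, green, blue), "vertical_fov" (degrees; the focal length in pixels is half the picture's height over the tangent of half this angle, whatever the lens; pixels are square), "cx", "cy" (the principal point, pixels), "eye" and "orientation" of the camera in the world. Camera axes: x right, y up, looking along -z (the intrinsics and any distortion apply to the point x, -y, -z); pixel columns grow to the right and rows downward; lengths in m; the calibration is good to about 2 mm. A picture is of the moment at which its call begins. There is no depth.
- sign_off(): hands the job in, once; it reports no verdict.
The state is a dict: "time": time; "qpos": joint angles; "dq": joint speeds; "joint_efforts": joint torques, N m; "eef_pos": TCP position; "tcp_rot": TCP orientation; "contact_force": force on the tool from outside, world axes, zero at the start; "wrist_torque": the same for the moment, N m; "opening": opening from 0.0 (shut) to 1.0 (fully open).
Only numpy, scipy, OpenCV 4.12 (cv2) and the standard library are available. Lean on these libraries where they do the work, as an engineer would, in place of code of your own. Each camera call takes 0.05 s, during which the arm holds its last target. There are 200 camera calls.

## Working session

There is one attempt and no reset: what is moved stays moved. The work goes in short steps, Python scripts to look and compute and a tool call to move; the robot and the scene stay as the last step left them, time stands still between calls to the robot, and variables do not carry over. Pictures are saved under pics/ and viewed, about 12 in all and at most 16, crops included, and the job is handed in when it is done.

Besides the shell and the picture viewer there is one more tool, called as name([rows], argument=value, ...), one row to a line, values as JSON. drive_tool: Moves the arm, as the interface text tells. Its arguments: {"type":"object","properties":{"steps":{"type":"array","items":{"type":"array","items":{"type":"number"}}},"force":{"type":"number"}},"required":["steps"]}

```bash
mkdir -p pics; ls; python3 - <<'E'
from plant import readout, read_camera, ctrl
import cv2
print(readout.get_state()); print(ctrl.grasp_offset)
for n in ["scene","top"]:
    c=read_camera(n); cv2.imwrite(f"pics/{n}0.png",c["frame"][:,:,::-1])
    print(n,{k:v for k,v in c.items() if k!="frame"})
E
```

```text
pics
{'time': 0.0, 'qpos': array([-1.43203632e+00,  2.87185886e-01,  1.57821142e+00,  1.06155782e-05,
        1.27858696e+00, -1.49997106e-01]), 'dq': array([ 0.00113352, -0.00019945,  0.00025192, -0.00013186, -0.00308923,
       -0.00055155]), 'joint_efforts': array([ 9.49463356e-04, -4.05978155e+01, -2.92627788e+01, -1.51033345e-05,
        5.81506189e-03, -4.96192612e-06]), 'eef_pos': array([ 0.19215289, -0.64637486,  0.22991506]), 'tcp_rot': array([ 0.69975769,  0.10258112, -0.69974101,  0.10089007]), 'contact_force': array([-0.00678405,  1.29794057, -0.19977705]), 'wrist_torque': array([-0.0214593 , -0.00155489, -0.01030226]), 'opening': 0.9971694937244264}
0.0187
scene {'vertical_fov': 43.519372997302874, 'cx': 274.91071462712654, 'cy': 211.9043836925934, 'eye': array([ 1.04155664, -0.44909702,  1.02413346]), 'orientation': array([0.3024195 , 0.11730673, 0.3334675 , 0.88520111])}
top {'vertical_fov': 57.48003281041018, 'cx': 278.70771367638474, 'cy': 216.0894427505487, 'eye': array([0.38817651, 0.12367267, 0.89509073]), 'orientation': array([-0.07318621,  0.07300114,  0.71664747, -0.68973257])}
```

View pics/top0.png

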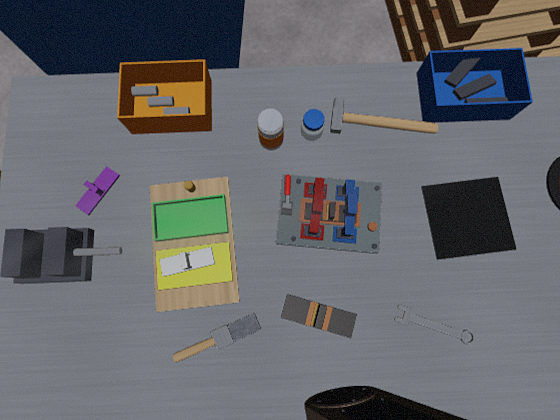

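View pics/scene0.png

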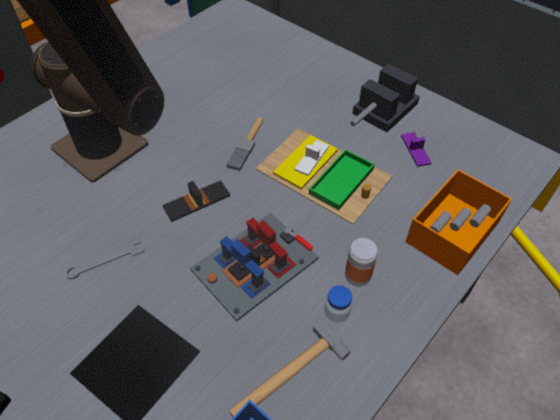

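Top view: fixture at (330,213) with red bridge at (313,208) and blue at (349,211). The finished bracket is under them. The other dark bracket at (318,315) lies free on the table and is larger, so it is the look-alike. The new bright bracket is at (188,262) on the yellow board; the purple one at (98,190) is a decoy. Tray is at (191,218), mat at (468,217), and the can is either the white-topped (270,125) or a neighbour. Next, an enlarged crop.

```bash
cat > h.py <<'E'
import numpy as np, cv2
from scipy.spatial.transform import Rotation as R
from plant import readout, read_camera, ctrl
def K(c):
    f=c["frame"].shape[0]/2/np.tan(np.radians(c["vertical_fov"]/2)); return f,c["cx"],c["cy"]
def ray(c,u,v,z):
    f,cx,cy=K(c); d=R.from_quat(c["orientation"]).apply([(u-cx)/f,-(v-cy)/f,-1]); e=np.array(c["eye"])
    return (e+d*(z-e[2])/d[2])[:2]
def proj(c,p):
    f,cx,cy=K(c); q=R.from_quat(c["orientation"]).inv().apply(np.atleast_2d(p)-c["eye"])
    return np.c_[cx+f*q[:,0]/-q[:,2], cy-f*q[:,1]/-q[:,2]]
def crop(c,x0,y0,x1,y1,s):
    return cv2.resize(c["frame"][y0:y1,x0:x1,::-1],None,fx=s,fy=s,interpolation=cv2.INTER_CUBIC)
def delta(dx,dy):
    "world shift -> tool axes cm"
    return R.from_quat(readout.get_state()["tcp_rot"]).inv().apply([dx,dy,0])*100
def yaw():
    "heading of jaw axis (tool y) in world, deg"
    y=R.from_quat(readout.get_state()["tcp_rot"]).apply([0,1,0]); return np.degrees(np.arctan2(y[1],y[0]))
E
python3 - <<'E'
from h import *
c=read_camera("top")
a=crop(c,268,165,392,263,6); cv2.imwrite("pics/a.png",a); print(a.shape)
b=crop(c,145,170,245,315,4);cv2.imwrite("pics/b.png",b)
np.save("top0.npy",c["frame"])
for n,u,v in [("fix",[278,382,382,277],[175,184,251,247]),("mat",[422,500,515,434],[187,178,247,257]),("tray",[152,226,229,155],[204,196,234,242]),("can",[270],[119]),("dark",[286,356],[303,328])]:
    print(n,[ray(c,x,y,0.11 if n=="can" else .01).round(3) for x,y in zip(u,v)])
s=readout.get_state(); print(yaw(), R.from_quat(s["tcp_rot"]).as_matrix().round(2))
E
```

```text
(588, 744, 3)
fix [array([0.676, 0.118]), array([ 0.643, -0.13 ]), array([ 0.482, -0.115]), array([0.501, 0.127])]
mat [array([ 0.632, -0.225]), array([ 0.647, -0.415]), array([ 0.48 , -0.424]), array([ 0.464, -0.234])]
tray [array([0.615, 0.421]), array([0.628, 0.244]), array([0.536, 0.238]), array([0.524, 0.411])]
can [array([0.773, 0.132])]
dark [array([0.373, 0.111]), array([ 0.313, -0.042])]
-73.45054147720734 [[-0.    0.28 -0.96]
 [ 0.   -0.96 -0.28]
 [-1.   -0.   -0.  ]]
```

View pics/a.png

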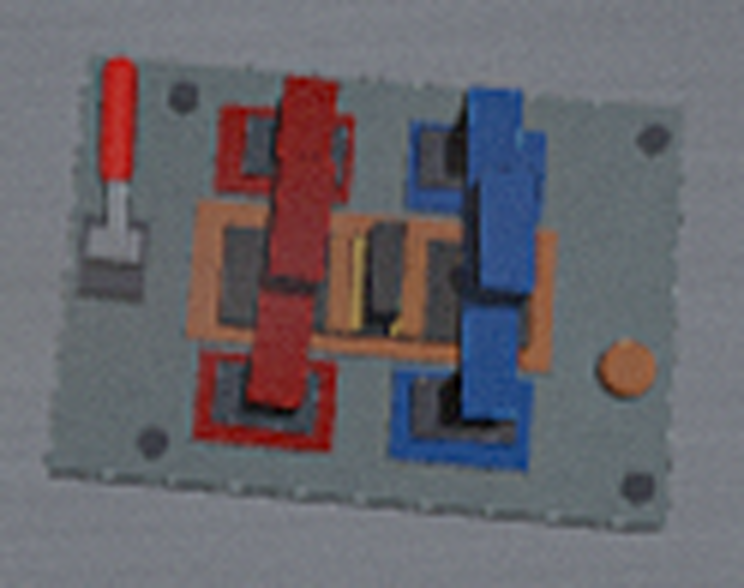

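View pics/b.png

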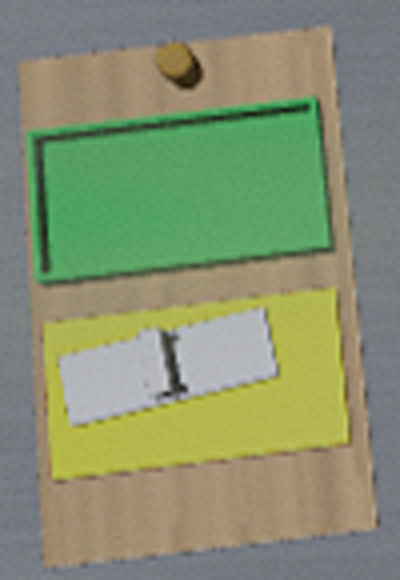

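The crops show the red pads at (285,155)/(265,400), the blue pads at (475,170)/(460,420), and the nest from (190,200) to (555,370). The dark bracket with its tab at (385,270) lies between the bridges, at the expected size. The new bright bracket's tab is at (172,362) in the second crop, and the tray above it is empty.

```bash
python3 - <<'E'
from h import *
c=read_camera("top")
def rect(name,pts,ox,oy,s,z,n):
    P=np.array([ray(c,ox+(x+.5)/s-.5,oy+(y+.5)/s-.5,z) for x,y in pts])
    e=[np.linalg.norm(P[i]-P[(i+1)%4]) for i in range(4)]
    d=(P[0]+P[3]-P[1]-P[2]); print(name,P.mean(0).round(4),"sides",np.round(e,3),"long/horiz axis deg",round(np.degrees(np.arctan2(d[1],d[0])),1))
A=(268,165,6); B=(145,170,4)
for z in (.01,.02):
  print(z)
  rect("ru",[(218,105),(355,116),(350,204),(214,192)],*A,z,0)
  rect("rl",[(200,351),(337,362),(332,452),(194,440)],*A,z,0)
  rect("bu",[(411,120),(546,131),(541,214),(404,205)],*A,z,0)
  rect("bl",[(393,370),(532,382),(526,471),(388,460)],*A,z,0)
  rect("nest",[(196,200),(558,232),(548,373),(188,338)],*A,z,0)
  rect("tray",[(30,130),(318,98),(333,248),(42,283)],*B,z+.012,0)
  rect("new",[(58,358),(265,308),(280,375),(73,426)],*B,z+.005,0)
E
```

```text
0.01
ru [0.6339 0.0312] sides [0.055 0.036 0.054 0.036] long/horiz axis deg 82.8
rl [0.5345 0.0442] sides [0.054 0.036 0.054 0.035] long/horiz axis deg 82.9
bu [ 0.6255 -0.0446] sides [0.054 0.034 0.054 0.035] long/horiz axis deg 83.4
bl [ 0.5239 -0.0309] sides [0.054 0.035 0.054 0.036] long/horiz axis deg 83.0
nest [ 5.79e-01 -3.00e-04] sides [0.144 0.057 0.141 0.056] long/horiz axis deg 82.3
tray [0.5778 0.3274] sides [0.17  0.09  0.168 0.092] long/horiz axis deg 94.5
new [0.4754 0.3347] sides [0.121 0.04  0.12  0.04 ] long/horiz axis deg 101.6
0.02
ru [0.6311 0.0323] sides [0.054 0.036 0.054 0.036] long/horiz axis deg 82.8
rl [0.5328 0.0451] sides [0.053 0.035 0.053 0.035] long/horiz axis deg 82.9
bu [ 0.6228 -0.0427] sides [0.053 0.034 0.054 0.035] long/horiz axis deg 83.4
bl [ 0.5223 -0.0291] sides [0.054 0.035 0.053 0.035] long/horiz axis deg 83.0
nest [0.5769 0.0011] sides [0.142 0.056 0.14  0.055] long/horiz axis deg 82.3
tray [0.5756 0.3251] sides [0.168 0.089 0.166 0.091] long/horiz axis deg 94.5
new [0.4744 0.3323] sides [0.12  0.039 0.119 0.04 ] long/horiz axis deg 101.6
```

Fixture yaw is about -7.3°, red station about (0.5835, 0.038), blue about (0.5745, -0.037). I'll turn the jaw and move over the red bridge.

drive_tool([
  [0, 0, 0, 8, 1],
  [0, 0, 0, 8, 1],
  [0, 0, 0, 7.8, 1],
  [0, -4.05, -1.68, 0, 1],
  [0, -4.05, -1.68, 0, 1],
  [0, -4.05, -1.68, 0, 1],
  [0, -4.05, -1.68, 0, 1],
  [0, -4.05, -1.68, 0, 1],
  [0, -4.05, -1.68, 0, 1],
  [0, -4.05, -1.68, 0, 1],
], force=60)

```text
time: 1.2
eef_pos: [0.3452, -0.3789, 0.2312]
tcp_rot: [0.706, -0.045, -0.706, -0.045]
contact_force: [-0.6, -0.1, 0.0]
opening: 0.999
```

drive_tool([
  [0, -4.05, -1.68, 0, 1],
  [0, -4.05, -1.68, 0, 1],
  [0, -4.05, -1.68, 0, 1],
  [0, -4.05, -1.68, 0, 1],
  [0, -4.05, -1.68, 0, 1],
  [0, -4.05, -1.68, 0, 1],
  [0, -4.05, -1.68, 0, 1],
  [0, -4.05, -1.68, 0, 1],
  [0, -4.05, -1.68, 0, 1],
  [0, -2, -1, 0, 1],
])

```text
time: 2.2
eef_pos: [0.554, -0.0166, 0.2312]
tcp_rot: [0.706, -0.043, -0.706, -0.044]
contact_force: [0.9, 0.1, -0.3]
opening: 1.001
```

```bash
python3 - <<'E'
from h import *
s=readout.get_state(); print(s["eef_pos"],yaw())
c=read_camera("wrist"); print({k:v for k,v in c.items() if k!="frame"})
cv2.imwrite("pics/w1.png",crop(c,0,0,560,420,1.4)); 
E
```

```text
[ 0.55398682 -0.01656944  0.23122207] -97.09331903880954
{'vertical_fov': 66.59321503827857, 'cx': 280.26248867049134, 'cy': 211.3328141102616, 'eye': array([ 0.62948003, -0.02624894,  0.37377507]), 'orientation': array([ 0.10044647, -0.11456016,  0.74075027, -0.6542748 ])}
```

View pics/w1.png

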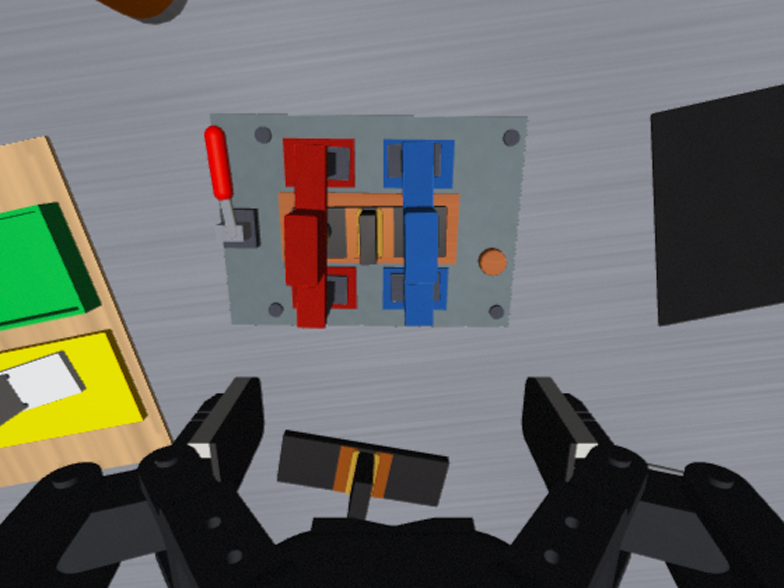

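The wrist view shows both bridges with blocks at (304,247) and (421,245), and the pads and nest clearly. An enlargement will give corner accuracy.

```bash
python3 - <<'E'
from h import *
c=read_camera("wrist"); 
import pickle; pickle.dump(c,open("w1.pkl","wb"))
cv2.imwrite("pics/w1c.png",np.clip(crop(c,190,90,340,240,5)[:600+150]*1.0,0,255)[:600]);cv2.imwrite("pics/w1c.png",crop(c,195,92,335,237,4.1))
E
```

```text
[ WARN:0@0.831] global loadsave.cpp:1063 imwrite_ Unsupported depth image for selected encoder is fallbacked to CV_8U.
```

View pics/w1c.png

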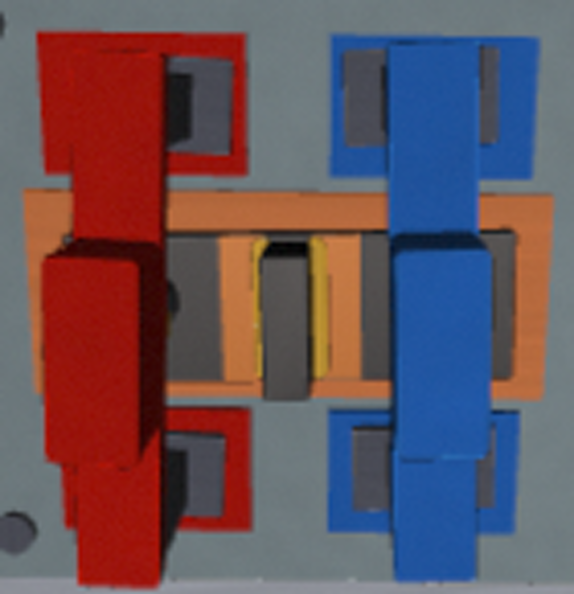

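```bash
cat > fit.py <<'E'
from h import *
from scipy.optimize import least_squares
def fit(c,M,uv,yaw0,z=None,xy0=(.57,0)):
    M=np.array(M,float); uv=np.array(uv,float)
    def W(p): 
        a=p[2]; zz=p[3] if z is None else z
        return np.c_[p[0]+np.cos(a)*M[:,0]-np.sin(a)*M[:,1],p[1]+np.sin(a)*M[:,0]+np.cos(a)*M[:,1],zz+M[:,2]]
    p0=[*xy0,np.radians(yaw0)]+([.01] if z is None else [])
    r=least_squares(lambda p:(proj(c,W(p))-uv).ravel(),p0)
    q=r.x.copy(); q[2]=np.degrees(q[2]); return q.round(4), np.abs(r.fun).max().round(2)
def rc(x0,x1,y0,y1,z): # UL,UR,LR,LL in image (up=+x,left=+y)
    return [(x1,y1,z),(x1,y0,z),(x0,y0,z),(x0,y1,z)]
E
python3 - <<'E'
from fit import *
import pickle; c=pickle.load(open("w1.pkl","rb"))
m=lambda L:[(195+(x+.5)/4.1-.5,92+(y+.5)/4.1-.5) for x,y in L]
N=m([(24,190),(553,194),(543,400),(36,394)])
bu=m([(330,36),(540,38),(533,179),(330,176)]); bl=m([(330,410),(520,411),(514,533),(330,531)])
ru=m([(38,32),(247,33),(246,175),(46,174)]); rl=m([(251,408),(252,530)])
pu=rc(.032,.068,-.027,.027,0); pl=rc(-.068,-.032,-.027,.027,0)
print("nest",fit(c,rc(-.028,.028,-.071,.071,0),N,-7))
print("blue st",fit(c,pu+pl,bu+bl,-7)); print("red st",fit(c,pu+pl[1:3],ru+rl,-7))
S=lambda d:[(x,y+d,z) for x,y,z in pu]
print("all", fit(c,rc(-.028,.028,-.071,.071,0)+S(-.038)+[(x,y-.038,z) for x,y,z in pl]+S(.038)+[(x,y+.038,z) for x,y,z in pl[1:3]],N+bu+bl+ru+rl,-7))
bm=rc(-.062,.062,-.01,.01,.062)+rc(-.022,.022,-.01,.01,.094)
rb=m([(73,50),(163,50),(160,586),(80,586),(43,258),(138,258),(138,460),(48,458)])
bb=m([(388,40),(478,40),(476,580),(396,580),(393,248),(490,248),(490,460),(396,460)])
print("red",fit(c,bm,rb,-7),"blue",fit(c,bm,bb,-7))
print("done",fit(c,rc(-.018,.018,-.006,.006,.04),m([(262,256),(310,256),(310,398),(264,396)]),-7))
E
```

```text
nest (array([ 5.7580e-01, -2.0000e-04, -7.5737e+00,  1.5200e-02]), np.float64(0.26))
blue st (array([ 0.5706, -0.038 , -7.5686,  0.014 ]), np.float64(0.37))
red st (array([ 0.5809,  0.0375, -7.646 ,  0.0141]), np.float64(0.42))
all (array([ 5.7580e-01, -3.0000e-04, -7.6209e+00,  1.4600e-02]), np.float64(0.44))
red (array([ 0.5811,  0.0361, -9.7477,  0.0116]), np.float64(1.31)) blue (array([ 0.5741, -0.0363, -5.695 ,  0.0148]), np.float64(0.62))
done (array([ 5.7260e-01, -5.0000e-04, -7.5632e+00,  4.7000e-03]), np.float64(0.21))
```

Nest, stations and bridges fit to about 0.4 px (red bridge 1.3 px): pad tops at z≈0.0145, red bridge (0.581, 0.036, -9.7°), blue bridge (0.574, -0.036, -5.7°). Now I'll grasp the red one.

drive_tool([
  [0, 0, 0, 2.6, 0.6],
  [0, -2.82, -0.89, 0, 0.6],
  [0, -2.82, -0.89, 0, 0.6],
  [4, 0, 0, 0, 0.6],
  [4, 0, 0, 0, 0.6],
  [4, 0, 0, 0, 0.6],
  [3, 0, 0, 0, 0.6],
  [1.3, 0, 0, 0, 0.6],
  [0, 0, 0, 0, 0.6],
], force=60)

```text
time: 3.2
eef_pos: [0.5786, 0.0324, 0.0662]
tcp_rot: [-0.703, 0.061, 0.706, 0.061]
contact_force: [-0.8, 0.7, 0.7]
opening: 0.601
```

drive_tool([
  [0, 0, 0, 0, 0],
  [0, 0, 0, 0, 0],
  [0, 0, 0, 0, 0],
  [0, 0, 0, 0, 0],
  [0, 0, 0, 0, 0],
  [0, 0, 0, 0, 0],
])

```text
time: 3.8
eef_pos: [0.5822, 0.0329, 0.0708]
tcp_rot: [0.706, -0.061, -0.703, -0.061]
contact_force: [0.1, 0.8, 5.7]
opening: 0.224
```

drive_tool([
  [-2, 0, 0, 0, 0],
  [-4, 0, 0, 0, 0],
  [-4, 0, 0, 0, 0],
  [-3, 0, 0, 0, 0],
  [0, 0, 0, 0, 0],
])

```text
time: 4.3
eef_pos: [0.5828, 0.0327, 0.2032]
tcp_rot: [0.708, -0.061, -0.701, -0.06]
contact_force: [1.4, 0.2, -4.0]
opening: 0.227
```

drive_tool([
  [0, 4.1, -0.48, 0, 0],
  [0, 4.1, -0.48, 0, 0],
  [0, 4.1, -0.48, 0, 0],
  [0, 4.1, -0.48, 0, 0],
  [0, 4.1, -0.48, 0, 0],
  [0, 4.1, -0.48, 0, 0],
  [0, 4.1, -0.48, 0, 0],
  [0, 4.1, -0.48, 0, 0],
  [0, 4.1, -0.48, 0, 0],
  [0, 4.0, -0.48, 0, 0],
])

```text
time: 5.3
eef_pos: [0.5558, -0.3787, 0.1936]
tcp_rot: [-0.703, 0.059, 0.706, 0.062]
contact_force: [1.1, 0.4, -3.7]
opening: 0.226
```

drive_tool([
  [0, 0, 0, 0, 0],
  [4, 0, 0, 0, 0],
  [4, 0, 0, 0, 0],
  [4, 0, 0, 0, 0],
  [1, 0, 0, 0, 0],
  [0, 0, 0, 0, 0],
])

```text
time: 5.9
eef_pos: [0.5554, -0.3758, 0.0641]
tcp_rot: [-0.702, 0.059, 0.707, 0.062]
contact_force: [0.6, 0.4, -4.6]
opening: 0.221
```

drive_tool([
  [0.4, 0, 0, 0, 0],
  [0.2, 0, 0, 0, 0],
  [0, 0, 0, 0, 0],
  [0, 0, 0, 0, 0],
])

```text
time: 6.3
eef_pos: [0.5579, -0.3783, 0.0628]
tcp_rot: [0.705, -0.061, -0.704, -0.061]
contact_force: [-0.3, -0.5, -4.0]
opening: 0.231
```

drive_tool([
  [0.3, 0, 0, 0, 0],
  [0.1, 0, 0, 0, 0],
  [0, 0, 0, 0, 0],
])

```text
time: 6.6
eef_pos: [0.5579, -0.3784, 0.0591]
tcp_rot: [0.705, -0.061, -0.704, -0.061]
contact_force: [-1.2, 0.1, -0.3]
opening: 0.23
```

drive_tool([
  [0, 0, 0, 0, 0.6],
  [0, 0, 0, 0, 0.6],
  [-2, 0, 0, 0, 0.6],
  [-4, 0, 0, 0, 0.6],
  [-4, 0, 0, 0, 0.6],
  [-4, 0, 0, 0, 0.6],
  [0, 0, 0, -4.1, 0.6],
  [0, -4.27, 0.22, 0, 0.6],
  [0, -4.27, 0.22, 0, 0.6],
  [0, -4.27, 0.22, 0, 0.6],
])

```text
time: 7.6
eef_pos: [0.5642, -0.2493, 0.1992]
tcp_rot: [0.707, -0.036, -0.706, -0.036]
contact_force: [1.0, 0.5, -0.3]
opening: 0.601
```

drive_tool([
  [0, -4.27, 0.22, 0, 0.6],
  [0, -4.27, 0.22, 0, 0.6],
  [0, -4.27, 0.22, 0, 0.6],
  [0, -4.27, 0.22, 0, 0.6],
  [0, -4.27, 0.22, 0, 0.6],
  [0, 0, 0, 0, 0.6],
  [0, 0, 0, 0, 0.6],
])

```text
time: 8.3
eef_pos: [0.5748, -0.0359, 0.1991]
tcp_rot: [0.707, -0.035, -0.706, -0.034]
contact_force: [1.5, -0.5, 0.8]
opening: 0.598
```

```bash
python3 - <<'E'
from h import *
P=[]
for i in range(4):
    s=readout.get_state(); P.append([*s["eef_pos"],yaw()]); c=read_camera("wrist")
print(np.array(P).round(4), proj(c,[[.574,-.036,.1085]]),c["eye"])
E
```

```text
[[ 5.74800e-01 -3.59000e-02  1.99100e-01 -9.56197e+01]
 [ 5.74800e-01 -3.69000e-02  1.99000e-01 -9.57229e+01]
 [ 5.74700e-01 -3.75000e-02  1.98800e-01 -9.57899e+01]
 [ 5.74700e-01 -3.78000e-02  1.98700e-01 -9.58358e+01]] [[277.80721339 215.71412906]] [ 0.65026738 -0.04568388  0.34127052]
```

drive_tool([
  [4, 0, 0, 0, 0.6],
  [4, 0, 0, 0, 0.6],
  [4, 0, 0, 0, 0.6],
  [1.1, 0, 0, 0, 0.6],
  [0, 0, 0, 0, 0.6],
  [0, 0, 0, 0, 0],
  [0, 0, 0, 0, 0],
  [0, 0, 0, 0, 0],
  [0, 0, 0, 0, 0],
  [0, 0, 0, 0, 0],
])

```text
time: 9.5
eef_pos: [0.5765, -0.0371, 0.0702]
tcp_rot: [0.708, -0.036, -0.704, -0.035]
contact_force: [0.3, -0.2, 5.7]
opening: 0.225
```

drive_tool([
  [-2, 0, 0, 0, 0],
  [-3, 0, 0, 0, 0],
  [-3, 0, 0, 0, 0],
  [0, 4, -0.05, 0, 0],
  [0, 4, -0.05, 0, 0],
  [0, 4, -0.05, 0, 0],
  [0, 4, -0.05, 0, 0],
  [0, 4, -0.05, 0, 0],
  [0, 4, -0.05, 0, 0],
  [0, 0, 0, 0, 0],
])

```text
time: 10.5
eef_pos: [0.5515, -0.2801, 0.1457]
tcp_rot: [-0.705, 0.038, 0.707, 0.037]
contact_force: [0.9, 0.1, -5.6]
opening: 0.229
```

drive_tool([
  [3, 0, 0, 0, 0],
  [3, 0, 0, 0, 0],
  [2.4, 0, 0, 0, 0],
  [0.2, 0, 0, 0, 0],
  [0, 0, 0, 0, 0],
  [0, 0, 0, 0, 0],
])

```text
time: 11.1
eef_pos: [0.553, -0.2751, 0.0611]
tcp_rot: [-0.706, 0.035, 0.707, 0.036]
contact_force: [0.6, -0.7, -6.2]
opening: 0.23
```

drive_tool([
  [0.2, 0, 0, 0, 0],
  [0.2, 0, 0, 0, 0],
  [0, 0, 0, 0, 0],
  [0, 0, 0, 0, 0],
])

```text
time: 11.5
eef_pos: [0.5536, -0.2758, 0.0578]
tcp_rot: [0.706, -0.036, -0.706, -0.035]
contact_force: [1.3, 0.3, -4.3]
opening: 0.228
```

drive_tool([
  [0.2, 0, 0, 0, 0],
  [0, 0, 0, 0, 0],
])

```text
time: 11.7
eef_pos: [0.5541, -0.2759, 0.0574]
tcp_rot: [0.706, -0.036, -0.706, -0.035]
contact_force: [0.5, 2.3, 4.6]
opening: 0.225
```

drive_tool([
  [0, 0, 0, 0, 0.6],
  [0, 0, 0, 0, 0.6],
  [-2, 0, 0, 0, 0.6],
  [-4, 0, 0, 0, 0.6],
  [-4, 0, 0, 0, 0.6],
  [-3, 0, 0, 1.8, 0.6],
  [0, -3.95, 0.21, 0, 0.6],
  [0, -3.95, 0.21, 0, 0.6],
  [0, -3.95, 0.21, 0, 0.6],
  [0, -3.95, 0.21, 0, 0.6],
])

```text
time: 12.7
eef_pos: [0.5661, -0.117, 0.1858]
tcp_rot: [0.706, -0.047, -0.705, -0.047]
contact_force: [0.8, -0.2, -0.6]
opening: 0.598
```

drive_tool([
  [0, -3.95, 0.21, 0, 0.6],
  [0, -3.95, 0.21, 0, 0.6],
  [0, -3.95, 0.21, 0, 0.6],
  [0, 0, 0, 0, 0.6],
  [0, 0, 0, 0, 0.6],
  [0, 0, 0, 0, 0.6],
])

```text
time: 13.3
eef_pos: [0.5753, -0.0005, 0.1854]
tcp_rot: [0.706, -0.047, -0.705, -0.047]
contact_force: [-0.6, -0.5, 0.1]
opening: 0.598
```

```bash
python3 - <<'E'
from h import *
c=read_camera("wrist"); s=readout.get_state(); print(s["eef_pos"],yaw())
import pickle; pickle.dump(c,open("w2.pkl","wb"))
a=crop(c,160,100,400,320,2.6)
t=read_camera("top"); pickle.dump(t,open("t2.pkl","wb"))
b=crop(t,418,170,525,265,2.6)
im=np.zeros((600,800,3),np.uint8); a=a[:600,:520]; im[:a.shape[0],:a.shape[1]]=a; im[:b.shape[0],521:521+b.shape[1]]=b[:,:279]
cv2.imwrite("pics/w2.png",im)
E
```

```text
[ 0.57526399 -0.00086268  0.18538316] -97.63267759393281
```

View pics/w2.png

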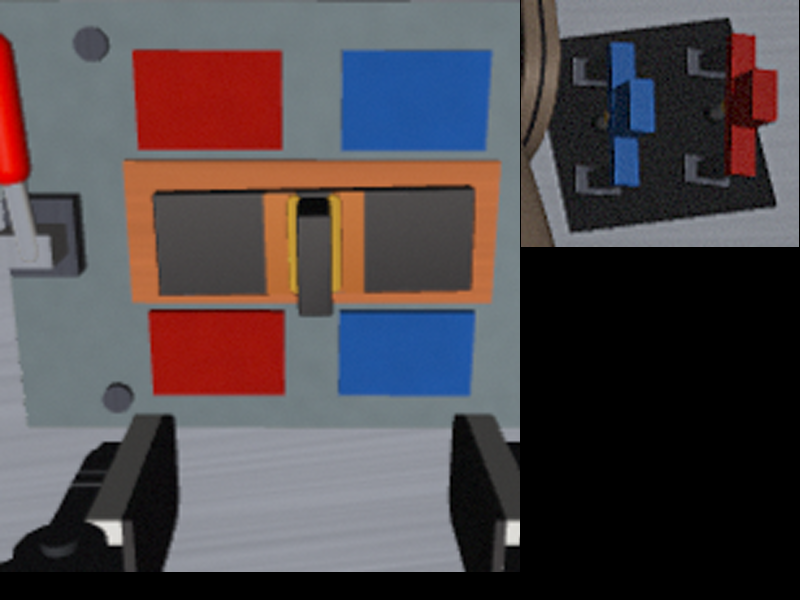

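The picture shows both bridges upright on the mat and the finished bracket alone in the nest, tab at (315,265) in the crop. I'll fit from these clean corners.

```bash
python3 - <<'E'
from fit import *
import pickle; c=pickle.load(open("w2.pkl","rb")); t=pickle.load(open("t2.pkl","rb"))
m=lambda L:[(160+(x+.5)/2.6-.5,100+(y+.5)/2.6-.5) for x,y in L]
N=m([(124,160),(500,160),(492,303),(132,302)])
ru=m([(133,51),(283,51),(283,150),(137,150)]);bu=m([(341,51),(492,51),(487,151),(341,150)]);rl=m([(149,311),(285,311),(285,395),(152,395)]);bl=m([(339,311),(475,311),(470,395),(339,395)])
P=lambda s,d:rc(s-.018,s+.018,d-.027,d+.027,0)
print("nest",fit(c,rc(-.028,.028,-.071,.071,0),N,-7))
print("red",fit(c,P(.05,0)+P(-.05,0),ru+rl,-7)); print("blue",fit(c,P(.05,0)+P(-.05,0),bu+bl,-7))
print("all",fit(c,rc(-.028,.028,-.071,.071,0)+P(.05,.038)+P(-.05,.038)+P(.05,-.038)+P(-.05,-.038),N+ru+rl+bu+bl,-7))
print("plate",fit(c,rc(-.02,.02,-.06,.06,.008),m([(153,190),(473,187),(473,291),(160,296)]),-7,z=.0145))
print("tab",fit(c,rc(-.018,.018,-.006,.006,.04),m([(299,215),(333,215),(333,315),(299,315)]),-7,z=.0145))
q=lambda L:[(418+(x-521+.5)/2.6-.5,170+(y+.5)/2.6-.5) for x,y in L]
print("mat",fit(t,rc(-.09,.09,-.095,.095,0),q([(558,40),(729,19),(776,206),(570,231)]),4,z=.004,xy0=(.55,-.32)))
print([ray(t,*p,.066).round(3) for p in q([(624,42),(624,186),(742,36),(742,177)])])
E
```

```text
nest (array([ 5.7600e-01, -2.0000e-04, -7.6726e+00,  1.5500e-02]), np.float64(0.39))
red (array([ 0.5808,  0.0375, -7.7963,  0.0152]), np.float64(0.67))
blue (array([ 0.5707, -0.0378, -7.6406,  0.0151]), np.float64(0.65))
all (array([ 5.7580e-01, -2.0000e-04, -7.6911e+00,  1.5200e-02]), np.float64(0.61))
plate (array([ 5.7420e-01, -1.0000e-03, -6.7434e+00]), np.float64(0.99))
tab (array([ 5.7370e-01, -1.4000e-03, -7.5543e+00]), np.float64(0.34))
mat (array([ 0.5567, -0.3339,  2.9879]), np.float64(7.6))
[array([ 0.616, -0.283]), array([ 0.491, -0.266]), array([ 0.618, -0.385]), array([ 0.495, -0.366])]
```

drive_tool([
  [4, 0, 0.15, 0, 0.6],
  [4, 0, 0, 0, 0.6],
  [4, 0, 0, 0, 0.6],
  [3, 0, 0, 0, 0.6],
  [0.7, 0, 0, 0, 0.6],
  [0, 0, 0, 0, 0.3],
  [0, 0, 0, 0, 0],
  [0, 0, 0, 0, 0],
  [0, 0, 0, 0, 0],
  [0, 0, 0, 0, 0],
])

```text
time: 14.4
eef_pos: [0.5757, 0.0001, 0.0309]
tcp_rot: [0.707, -0.047, -0.704, -0.046]
contact_force: [-1.7, -1.5, 7.2]
opening: 0.13
```

drive_tool([
  [0, 0, 0, 0, 0],
  [-2, 0, 0, 0, 0],
  [-4, 0, 0, 0, 0],
  [-4, 0, 0, 0, 0],
  [-2, 0, 0, 0, 0],
  [0, 0, 0, 0, 0],
  [0, 0, 0, 0, 0],
])

```text
time: 15.1
eef_pos: [0.5726, 0.0008, 0.1471]
tcp_rot: [-0.705, 0.046, 0.706, 0.047]
contact_force: [-0.9, -0.2, -4.0]
opening: 0.128
```

```bash
python3 - <<'E'
from h import *
c=read_camera("wrist"); s=readout.get_state(); print(s["eef_pos"],yaw(),s["opening"],s["contact_force"])
cv2.imwrite("pics/w3.png",c["frame"][:,:,::-1])
E
```

```text
[0.57184854 0.00094019 0.14587116] -97.54827532579407 0.12469425121327589 [-0.20412544  0.07903551 -4.37353142]
```

View pics/w3.png

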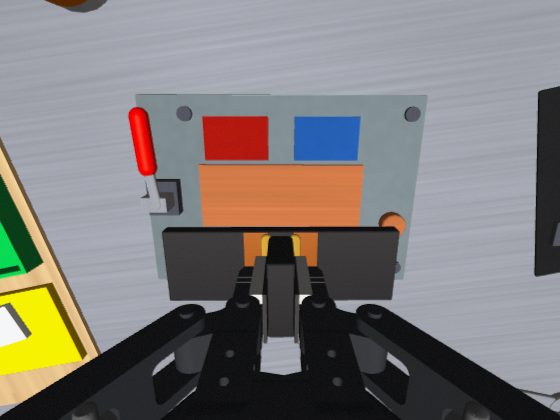

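The bracket is held level and the nest is empty. Over to the tray.

drive_tool([
  [-1, 0, 0, -6, 0],
  [0, 0, 0, -6, 0],
  [0, -4.06, -0.36, 0, 0],
  [0, -4.06, -0.36, 0, 0],
  [0, -4.06, -0.36, 0, 0],
  [0, -4.06, -0.36, 0, 0],
  [0, -4.06, -0.36, 0, 0],
  [0, -4.06, -0.36, 0, 0],
  [0, -4.06, -0.36, 0, 0],
  [0, -4.06, -0.36, 0, 0],
])

```text
time: 16.15
eef_pos: [0.5752, 0.3276, 0.1544]
tcp_rot: [-0.705, -0.027, 0.709, -0.028]
contact_force: [0.7, -0.1, -3.4]
opening: 0.127
```

drive_tool([
  [0, 0, 0, 0, 0],
  [0, 0, 0, 0, 0],
  [0, 0, 0, 0, 0],
  [0, 0, 0, 0, 0],
])

```text
time: 16.55
eef_pos: [0.5769, 0.3251, 0.1572]
tcp_rot: [-0.706, -0.027, 0.707, -0.027]
contact_force: [-0.4, 0.5, -3.8]
opening: 0.129
```

```bash
python3 - <<'E'
from h import *
c=read_camera("wrist"); s=readout.get_state(); print(s["eef_pos"],yaw(),s["opening"],s["contact_force"])
import pickle; pickle.dump(c,open("w4.pkl","wb"))
cv2.imwrite("pics/w4.png",crop(c,0,0,560,420,1.4))
E
```

```text
[0.57711974 0.32520972 0.15763356] -85.65154204836922 0.12727836318317978 [-0.18246192  0.47663706 -4.03759397]
```

View pics/w4.png

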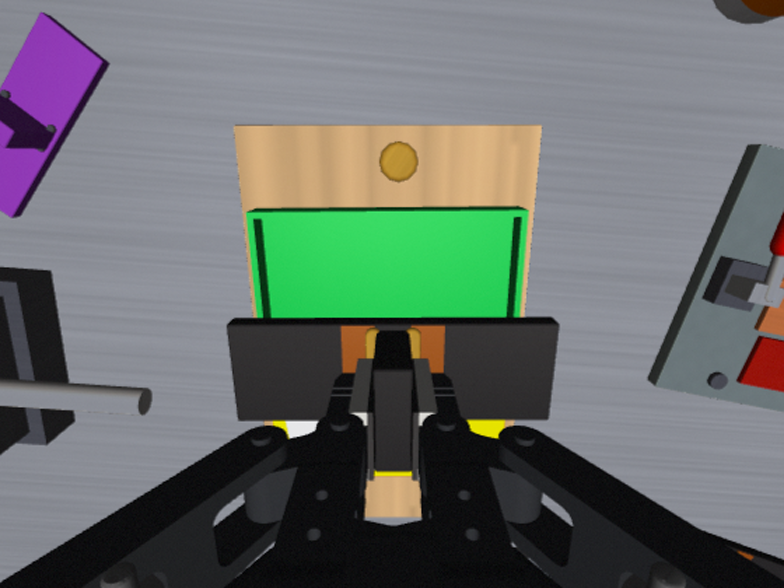

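```bash
python3 - <<'E'
from h import *
import pickle; c=pickle.load(open("w4.pkl","rb"))
for z in(.022,.034):
    a=ray(c,247/1.4,211/1.4,z);b=ray(c,527/1.4,208/1.4,z);d=a-b;L=np.linalg.norm(d);n=np.array([-d[1],d[0]])/L
    print(z,L,(a+b)/2+n*.045,np.degrees(np.arctan2(d[1],d[0])))
E
```

```text
0.022 0.1716742385779692 [0.57538145 0.32790147] 94.94764924622788
0.034 0.1642524168893246 [0.57680131 0.32787053] 94.94764924622785
```

drive_tool([
  [4, -0.25, 0.1, 0, 0],
  [4, 0, 0, 0, 0],
  [3.5, 0, 0, 0, 0],
  [1.4, 0, 0, 0, 0],
  [0.2, 0, 0, 0, 0],
  [0, 0, 0, 0, 0],
  [0, 0, 0, 0, 0],
])

```text
time: 17.3
eef_pos: [0.5773, 0.3292, 0.029]
tcp_rot: [0.708, 0.028, -0.706, 0.027]
contact_force: [0.1, -0.4, -3.3]
opening: 0.128
```

drive_tool([
  [0.2, 0, 0, 0, 0],
  [0, 0, 0, 0, 0],
  [0, 0, 0, 0, 0],
])

```text
time: 17.6
eef_pos: [0.576, 0.3291, 0.0256]
tcp_rot: [0.707, 0.028, -0.706, 0.027]
contact_force: [0.5, 0.5, -3.7]
opening: 0.126
```

drive_tool([
  [0.2, 0, 0, 0, 0],
  [0, 0, 0, 0, 0],
  [0, 0, 0, 0, 0],
])

```text
time: 17.9
eef_pos: [0.5764, 0.3293, 0.0247]
tcp_rot: [0.707, 0.028, -0.706, 0.027]
contact_force: [-2.3, -1.9, 5.8]
opening: 0.125
```

drive_tool([
  [0.1, 0, 0, 0, 0],
  [0, 0, 0, 0, 0],
])

```text
time: 18.1
eef_pos: [0.5764, 0.3293, 0.0247]
tcp_rot: [0.707, 0.027, -0.707, 0.028]
contact_force: [-5.3, -2.3, 9.4]
opening: 0.132
```

drive_tool([
  [0, 0, 0, 0, 0.4],
  [0, 0, 0, 0, 0.4],
  [-2, 0, 0, 0, 0.4],
  [-4, 0, 0, 0, 0.4],
  [-4, 0, 0, 0, 0.6],
  [-4, 0, 0, -7.2, 0.6],
  [-3, -0.8, 3.2, 0, 0.6],
  [0, -0.8, 3.3, 0, 0.6],
  [0, -0.9, 3.3, 0, 0.6],
  [0, 0, 0, 0, 0.6],
])

```text
time: 19.1
eef_pos: [0.4714, 0.3341, 0.1916]
tcp_rot: [-0.703, -0.073, 0.704, -0.073]
contact_force: [0.0, -0.8, -0.1]
opening: 0.603
```

drive_tool([
  [0, 0, 0, 0, 0.6],
  [0, 0, 0, 0, 0.6],
  [0, 0, 0, 0, 0.6],
])

```text
time: 19.4
eef_pos: [0.4761, 0.3336, 0.1923]
tcp_rot: [0.704, 0.071, -0.703, 0.071]
contact_force: [0.2, 0.3, -0.3]
opening: 0.597
```

```bash
python3 - <<'E'
from h import *
c=read_camera("wrist"); s=readout.get_state(); print(s["eef_pos"],yaw(),s["opening"],s["contact_force"])
import pickle; pickle.dump(c,open("w5.pkl","wb"))
cv2.imwrite("pics/w5.png",crop(c,100,20,420,320,2))
E
```

```text
[0.47601494 0.33357625 0.19219018] -78.40524102701029 0.6006310830196877 [ 0.64626938 -1.04188928  0.90782671]
```

View pics/w5.png

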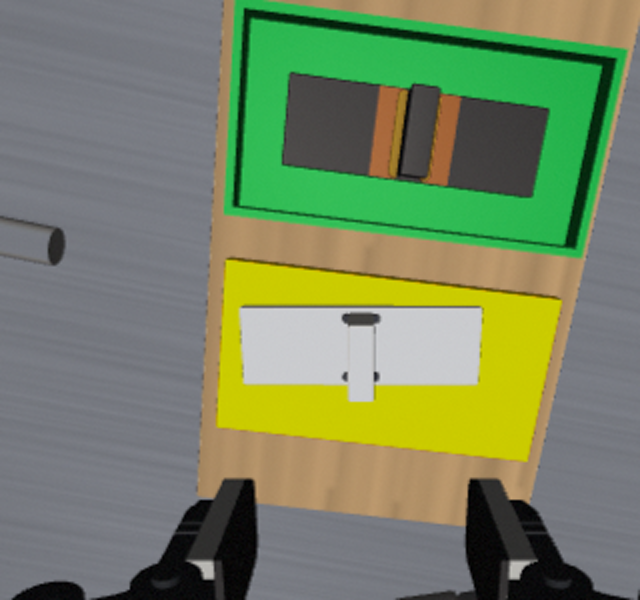

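The finished bracket lies flat in the tray at (415,135). The new bracket is below it with its tab at (361,362).

```bash
python3 - <<'E'
from fit import *
import pickle; c=pickle.load(open("w5.pkl","rb"))
m=lambda L:[(100+(x+.5)/2-.5,20+(y+.5)/2-.5) for x,y in L]
p=rc(-.02,.02,-.06,.06,.008); pu=m([(241,307),(482,307),(480,384),(243,384)])
t=rc(-.018,.018,-.006,.006,.04); tu=m([(348,325),(375,325),(374,402),(348,402)])
for M,U in((p,pu),(t,tu),(p+t,pu+tu)): print(fit(c,M,U,11.6,xy0=(.475,.333)))
print(fit(c,p+t,pu+tu,11.6,z=.008,xy0=(.475,.333)))
E
```

```text
(array([ 0.4733,  0.333 , 11.5919,  0.0147]), np.float64(0.67))
(array([ 0.4737,  0.3333, 11.2689,  0.0175]), np.float64(0.05))
(array([ 0.4732,  0.3331, 11.5614,  0.0152]), np.float64(0.71))
(array([ 0.4714,  0.3327, 11.5615]), np.float64(1.97))
```

drive_tool([
  [4, 0, 0.26, 0, 0.6],
  [4, 0, 0, 0, 0.6],
  [4, 0, 0, 0, 0.6],
  [3, 0, 0, 0, 0.6],
  [1.3, 0, 0, 0, 0.6],
  [0, 0, 0, 0, 0.3],
  [0, 0, 0, 0, 0.3],
])

```text
time: 20.15
eef_pos: [0.4737, 0.3336, 0.0305]
tcp_rot: [0.704, 0.072, -0.703, 0.071]
contact_force: [-0.4, 0.4, 0.1]
opening: 0.304
```

drive_tool([
  [0, 0, 0, 0, 0],
  [0, 0, 0, 0, 0],
  [0, 0, 0, 0, 0],
  [0, 0, 0, 0, 0],
  [0, 0, 0, 0, 0],
])

```text
time: 20.65
eef_pos: [0.4743, 0.334, 0.0318]
tcp_rot: [0.705, 0.072, -0.702, 0.071]
contact_force: [-0.8, 0.0, 6.6]
opening: 0.125
```

drive_tool([
  [-2, 0, 0, 0, 0],
  [-4, 0, 0, 0, 0],
  [-4, 0, 0, 0, 0],
  [-3, 0, 0, 0, 0],
  [0, 0, 0, 0, 0],
  [0, 0, 0, 0, 0],
])

```text
time: 21.25
eef_pos: [0.4715, 0.3329, 0.1582]
tcp_rot: [-0.703, -0.072, 0.704, -0.072]
contact_force: [-0.3, -0.1, -4.7]
opening: 0.13
```

```bash
python3 - <<'E'
from h import *
s=readout.get_state(); print(s["eef_pos"],yaw(),s["opening"],s["contact_force"])
E
```

```text
[0.471532   0.33288839 0.15816799] -78.34969893016427 0.1295469258885795 [-0.29036776 -0.09315134 -4.74041395]
```

drive_tool([
  [0, 0, 0, 6.4, 0],
  [0, 0, 0, 6.5, 0],
  [0, 0, 0, 6.4, 0],
  [0, 3.51, -1.64, 0, 0],
  [0, 3.51, -1.64, 0, 0],
  [0, 3.51, -1.64, 0, 0],
  [0, 3.51, -1.64, 0, 0],
  [0, 3.51, -1.64, 0, 0],
  [0, 3.51, -1.64, 0, 0],
  [0, 3.51, -1.64, 0, 0],
])

```text
time: 22.25
eef_pos: [0.5512, 0.073, 0.155]
tcp_rot: [-0.703, 0.047, 0.708, 0.047]
contact_force: [0.2, 1.4, -4.1]
opening: 0.127
```

drive_tool([
  [0, 3.51, -1.64, 0, 0],
  [0, 3.51, -1.64, 0, 0],
  [0, 0, 0, 0, 0],
  [0, 0, 0, 0, 0],
  [0, 0, 0, 0, 0],
  [0, 0, 0, 0, 0],
])

```text
time: 22.85
eef_pos: [0.5755, 0.0018, 0.1579]
tcp_rot: [-0.705, 0.046, 0.706, 0.047]
contact_force: [-0.1, -1.3, -2.6]
opening: 0.122
```

```bash
python3 - <<'E'
from h import *
c=read_camera("wrist"); s=readout.get_state(); print(s["eef_pos"],yaw(),s["opening"],s["contact_force"])
import pickle; pickle.dump(c,open("w6.pkl","wb"))
cv2.imwrite("pics/w6.png",crop(c,100,60,460,360,2))
E
```

```text
[0.57584169 0.00174132 0.15845984] -97.5571182127256 0.12950974005450347 [-0.0334765   0.22348221 -4.2882388 ]
```

View pics/w6.png

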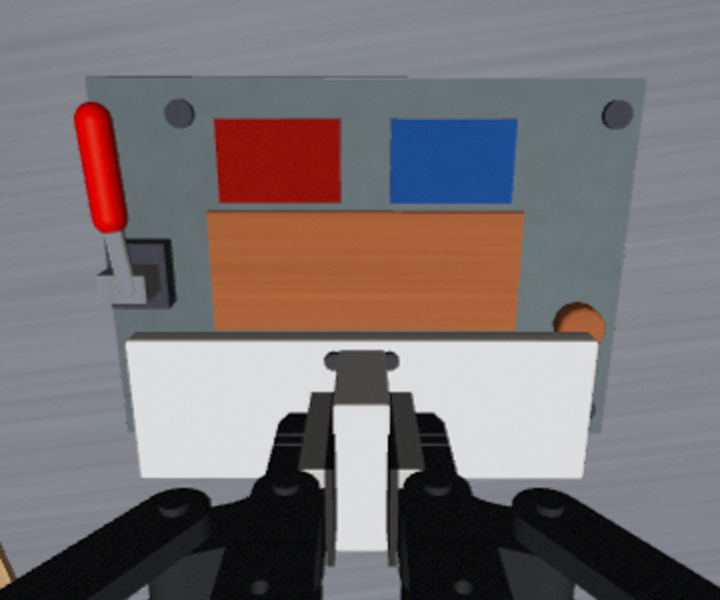

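The new bracket is held level. I'll fit its position in the grip.

```bash
python3 - <<'E'
from fit import *
import pickle; c=pickle.load(open("w6.pkl","rb"))
m=lambda L:[(100+(x+.5)/2-.5,60+(y+.5)/2-.5) for x,y in L]
print(fit(c,rc(-.02,.02,-.06,.06,.008),m([(127,341),(598,341),(584,478),(140,478)]),-7))
E
```

```text
(array([ 5.7370e-01,  1.6000e-03, -7.5753e+00,  1.4080e-01]), np.float64(0.94))
```

drive_tool([
  [4, 0.15, -0.2, 0, 0],
  [4, 0, 0, 0, 0],
  [3, 0, 0, 0, 0],
  [1.2, 0, 0, 0, 0],
  [0, 0, 0, 0, 0],
  [0, 0, 0, 0, 0],
])

```text
time: 23.5
eef_pos: [0.5797, -0.0011, 0.0389]
tcp_rot: [0.707, -0.047, -0.705, -0.047]
contact_force: [0.3, -0.5, -3.3]
opening: 0.126
```

drive_tool([
  [0.2, 0, 0, 0, 0],
  [0, 0, 0, 0, 0],
  [0, 0, 0, 0, 0],
])

```text
time: 23.8
eef_pos: [0.5792, -0.0014, 0.0366]
tcp_rot: [0.706, -0.047, -0.705, -0.047]
contact_force: [0.1, -0.2, -4.3]
opening: 0.127
```

drive_tool([
  [0.15, 0, 0, 0, 0],
  [0, 0, 0, 0, 0],
  [0, 0, 0, 0, 0],
])

```text
time: 24.1
eef_pos: [0.5783, -0.0013, 0.0338]
tcp_rot: [-0.705, 0.047, 0.706, 0.047]
contact_force: [0.1, 0.9, -4.2]
opening: 0.124
```

drive_tool([
  [0.15, 0, 0, 0, 0],
  [0, 0, 0, 0, 0],
  [0, 0, 0, 0, 0],
])

```text
time: 24.4
eef_pos: [0.5783, -0.0013, 0.0322]
tcp_rot: [-0.705, 0.047, 0.706, 0.047]
contact_force: [0.4, 1.1, -3.5]
opening: 0.126
```

drive_tool([
  [0.1, 0, 0, 0, 0],
  [0, 0, 0, 0, 0],
  [0, 0, 0, 0, 0],
])

```text
time: 24.7
eef_pos: [0.5785, -0.0013, 0.0319]
tcp_rot: [-0.706, 0.047, 0.706, 0.047]
contact_force: [-3.4, -0.3, 1.8]
opening: 0.125
```

drive_tool([
  [0, 0, 0, 0, 0.2],
  [0, 0, 0, 0, 0.4],
  [0, 0, 0, 0, 0.6],
  [-2, 0, 0, 0, 0.6],
  [-4, 0, 0, 0, 0.6],
  [-4, 0, 0, 0, 0.6],
  [-4, 0, 0, 0, 0.6],
  [-2, 0, 0, 0, 0.6],
  [0, 0, 0, 0, 0.6],
  [0, 0, 0, 0, 0.6],
])

```text
time: 25.7
eef_pos: [0.5782, -0.0013, 0.1909]
tcp_rot: [0.706, -0.047, -0.706, -0.047]
contact_force: [-0.2, 0.4, -0.8]
opening: 0.603
```

```bash
python3 - <<'E'
from h import *
c=read_camera("wrist"); s=readout.get_state(); print(s["eef_pos"],yaw(),s["opening"],s["contact_force"])
import pickle; pickle.dump(c,open("w7.pkl","wb"))
cv2.imwrite("pics/w7.png",crop(c,180,120,400,320,2.8))
E
```

```text
[ 0.57743605 -0.00114713  0.18949379] -97.65379649166023 0.6002595635307262 [ 0.5261484   0.309456   -0.69822799]
```

View pics/w7.png

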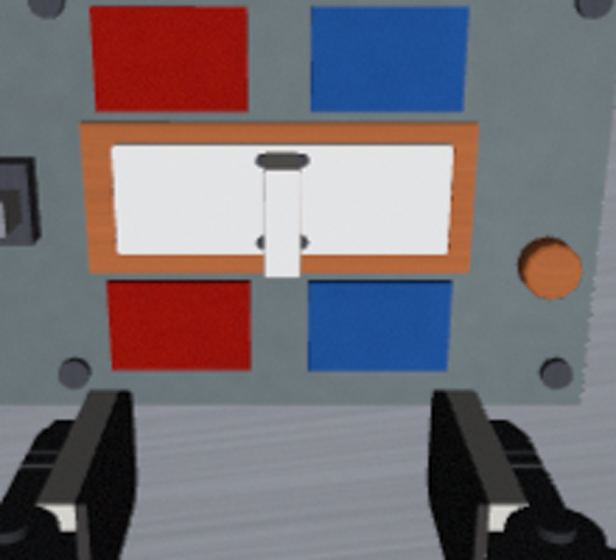

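The new bracket sits centred in the nest: plate at 111–454 inside nest 81–479 horizontally, with near-equal margins vertically. Next I'll fetch the blue bridge.

drive_tool([
  [0, 0, 0, -1.9, 0.6],
  [0, 3.94, -0.07, 0, 0.6],
  [0, 3.94, -0.07, 0, 0.6],
  [0, 3.94, -0.07, 0, 0.6],
  [0, 3.94, -0.07, 0, 0.6],
  [0, 3.94, -0.07, 0, 0.6],
  [0, 3.94, -0.07, 0, 0.6],
  [0, 3.94, -0.07, 0, 0.6],
  [0, 0, 0, 0, 0.6],
  [0, 0, 0, 0, 0.6],
])

```text
time: 26.75
eef_pos: [0.5544, -0.2762, 0.1885]
tcp_rot: [-0.705, 0.035, 0.708, 0.037]
contact_force: [-1.0, 0.5, 0.1]
opening: 0.602
```

```bash
python3 - <<'E'
from h import *
c=read_camera("wrist"); s=readout.get_state(); print(s["eef_pos"],yaw(),s["opening"],s["contact_force"])
import pickle; pickle.dump(c,open("w8.pkl","wb"))
cv2.imwrite("pics/w8.png",crop(c,180,60,480,330,2.2))
E
```

```text
[ 0.55469212 -0.27530096  0.18889221] -95.78040152362338 0.6013249498163015 [ 0.11511356  0.07010225 -0.28270551]
```

View pics/w8.png

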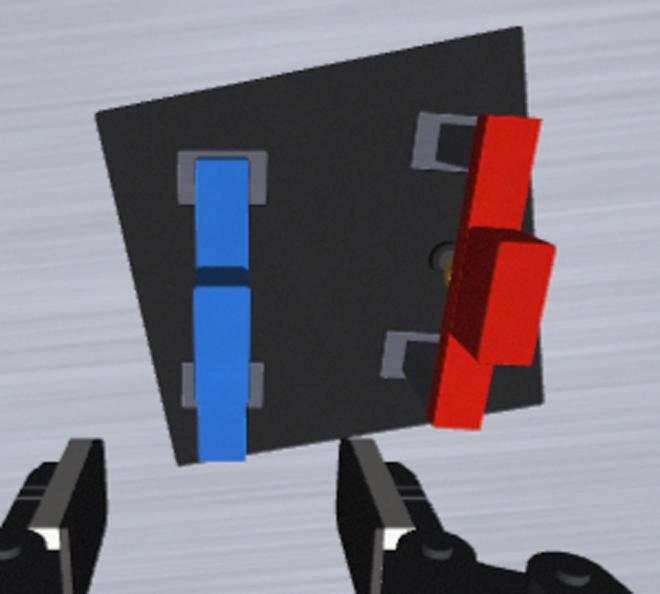

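```bash
python3 - <<'E'
from fit import *
import pickle; c=pickle.load(open("w8.pkl","rb"))
m=lambda L:[(180+(x+.5)/2.2-.5,60+(y+.5)/2.2-.5) for x,y in L]
bar=rc(-.062,.062,-.01,.01,.062); bk=rc(-.022,.022,-.01,.01,.094)
print(fit(c,bar+bk[:2],m([(195,158),(249,158),(246,461),(198,461),(193,288),(251,288)]),-6,z=.004,xy0=(.55,-.275)))
print(fit(c,bar+bk,m([(478,115),(541,119),(480,430),(430,427),(503,239),(555,243),(530,365),(478,363)]),-10,z=.004,xy0=(.55,-.375)))
E
```

```text
(array([ 0.5515, -0.2759, -5.8621]), np.float64(0.85))
(array([ 0.5565, -0.3773, -9.1793]), np.float64(2.68))
```

drive_tool([
  [4, 0.05, 0.3, 0, 0.6],
  [4, 0, 0, 0, 0.6],
  [4, 0, 0, 0, 0.6],
  [1, 0, 0, 0, 0.6],
  [0, 0, 0, 0, 0.6],
  [0, 0, 0, 0, 0],
  [0, 0, 0, 0, 0],
  [0, 0, 0, 0, 0],
  [0, 0, 0, 0, 0],
  [0, 0, 0, 0, 0],
])

```text
time: 27.8
eef_pos: [0.5544, -0.2772, 0.0644]
tcp_rot: [0.708, -0.036, -0.705, -0.035]
contact_force: [0.4, 2.9, 6.2]
opening: 0.226
```

drive_tool([
  [-2, 0, 0, 0, 0],
  [-4, 0, 0, 0, 0],
  [-4, 0, 0, 0, 0],
  [0, 0, 0, 1.9, 0],
  [0, 0, 0, 0, 0],
  [0, 0, 0, 0, 0],
])

```text
time: 28.4
eef_pos: [0.5508, -0.2753, 0.1587]
tcp_rot: [-0.704, 0.046, 0.707, 0.048]
contact_force: [-0.1, 0.8, -6.8]
opening: 0.224
```

```bash
python3 - <<'E'
from h import *
s=readout.get_state(); print(s["eef_pos"],yaw(),s["opening"],s["contact_force"])
d=np.array([.5707,-.0379])-s["eef_pos"][:2]; print(delta(*d))
E
```

```text
[ 0.55081974 -0.27534752  0.15870315] -97.6242872162004 0.2241026675741748 [-0.07182842  0.78350192 -6.7593865 ]
[  0.0611071  -23.79853311   1.17964607]
```

drive_tool([
  [0, -3.97, 0.2, 0, 0],
  [0, -3.97, 0.2, 0, 0],
  [0, -3.97, 0.2, 0, 0],
  [0, -3.97, 0.2, 0, 0],
  [0, -3.97, 0.2, 0, 0],
  [0, -3.95, 0.18, 0, 0],
  [0, 0, 0, 0, 0],
  [0, 0, 0, 0, 0],
  [0, 0, 0, 0, 0],
  [0, 0, 0, 0, 0],
])

```text
time: 29.4
eef_pos: [0.5721, -0.04, 0.1606]
tcp_rot: [-0.705, 0.048, 0.706, 0.048]
contact_force: [-0.0, 0.3, -6.2]
opening: 0.226
```

```bash
python3 - <<'E'
from h import *
c=read_camera("wrist"); s=readout.get_state(); print(s["eef_pos"],yaw(),s["opening"],s["contact_force"])
import pickle; pickle.dump(c,open("w9.pkl","wb"))
cv2.imwrite("pics/w9.png",crop(c,150,90,420,320,2.6))
E
```

```text
[ 0.5722838  -0.0400764   0.16079914] -97.74855927248608 0.2289139444550229 [-0.38678848 -0.01839406 -6.86412012]
```

View pics/w9.png

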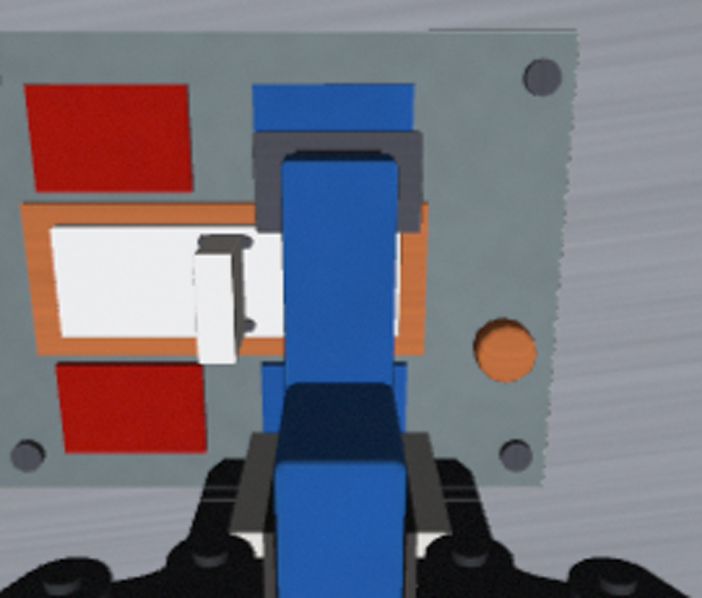

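```bash
python3 - <<'E'
from fit import *
import pickle; c=pickle.load(open("w9.pkl","rb"))
m=lambda L:[(150+(x+.5)/2.6-.5,90+(y+.5)/2.6-.5) for x,y in L]
M=[(.062,.01,.062),(.062,-.01,.062),(.022,.01,.094),(.022,-.01,.094)]
U=m([(283,160),(396,160),(277,461),(405,461)])
print(fit(c,M,U,-7,xy0=(.57,-.04)))
for z in(.095,.1,.105):
    r=fit(c,M,U,-7,z=z,xy0=(.57,-.04)); print(z,r,delta(.5707-r[0][0],-.0379-r[0][1]))
E
```

```text
(array([ 0.5687, -0.04  , -7.476 ,  0.0977]), np.float64(1.32))
0.095 (array([ 0.5679, -0.0399, -7.4764]), np.float64(1.8)) [-0.00025275 -0.23592514 -0.25047807]
0.1 (array([ 0.5695, -0.0401, -7.4756]), np.float64(1.83)) [-1.02052465e-04 -2.34170364e-01 -8.92425350e-02]
0.105 (array([ 0.5711, -0.0403, -7.4748]), np.float64(3.2)) [ 4.86453870e-05 -2.32415588e-01  7.19930010e-02]
```

drive_tool([
  [0, -0.22, -0.12, 0, 0],
  [3, 0, 0, 0, 0],
  [3, 0, 0, 0, 0],
  [2, 0, 0, 0, 0],
  [0.2, 0, 0, 0, 0],
  [0, 0, 0, 0, 0],
  [0, 0, 0, 0, 0],
  [0, 0, 0, 0, 0],
])

```text
time: 30.25
eef_pos: [0.5749, -0.0372, 0.0807]
tcp_rot: [0.706, -0.047, -0.705, -0.047]
contact_force: [0.8, 0.6, -6.3]
opening: 0.223
```

drive_tool([
  [0.2, 0, 0, 0, 0],
  [0, 0, 0, 0, 0],
  [0, 0, 0, 0, 0],
])

```text
time: 30.55
eef_pos: [0.574, -0.0369, 0.0774]
tcp_rot: [-0.706, 0.047, 0.706, 0.047]
contact_force: [1.1, 0.4, -5.8]
opening: 0.219
```

drive_tool([
  [0.15, 0, 0, 0, 0],
  [0, 0, 0, 0, 0],
  [0, 0, 0, 0, 0],
])

```text
time: 30.85
eef_pos: [0.5745, -0.037, 0.0764]
tcp_rot: [0.706, -0.047, -0.705, -0.047]
contact_force: [0.3, 0.7, -3.2]
opening: 0.228
```

drive_tool([
  [0.15, 0, 0, 0, 0],
  [0, 0, 0, 0, 0],
  [0, 0, 0, 0, 0],
])

```text
time: 31.15
eef_pos: [0.5746, -0.0369, 0.0763]
tcp_rot: [0.706, -0.047, -0.705, -0.047]
contact_force: [-3.1, 1.0, 5.5]
opening: 0.225
```

drive_tool([
  [0.1, 0, 0, 0, 0],
  [0, 0, 0, 0, 0],
  [0, 0, 0, 0, 0],
])

```text
time: 31.45
eef_pos: [0.5746, -0.0369, 0.0762]
tcp_rot: [-0.705, 0.047, 0.706, 0.047]
contact_force: [-6.3, 1.3, 10.8]
opening: 0.226
```

drive_tool([
  [0, 0, 0, 0, 0.3],
  [0, 0, 0, 0, 0.6],
  [0, 0, 0, 0, 0.6],
  [-2, 0, 0, 0, 0.6],
  [-4, 0, 0, 0, 0.6],
  [-4, 0, 0, 0, 0.6],
  [-2, 0, 0, 1.8, 0.6],
  [0, 4.23, -0.49, 0, 0.6],
  [0, 4.23, -0.49, 0, 0.6],
  [0, 4.23, -0.49, 0, 0.6],
])

```text
time: 32.45
eef_pos: [0.5679, -0.1657, 0.1938]
tcp_rot: [0.705, -0.058, -0.704, -0.058]
contact_force: [1.3, -0.7, -0.2]
opening: 0.601
```

drive_tool([
  [0, 4.23, -0.49, 0, 0.6],
  [0, 4.23, -0.49, 0, 0.6],
  [0, 4.23, -0.49, 0, 0.6],
  [0, 4.23, -0.49, 0, 0.6],
  [0, 4.23, -0.49, 0, 0.6],
  [0, 0, 0, 0, 0.6],
  [0, 0, 0, 0, 0.6],
  [0, 0, 0, 0, 0.6],
])

```text
time: 33.25
eef_pos: [0.5572, -0.3763, 0.1929]
tcp_rot: [-0.705, 0.058, 0.705, 0.058]
contact_force: [-0.1, 0.6, 0.3]
opening: 0.601
```

```bash
python3 - <<'E'
from h import *
s=readout.get_state(); print(s["eef_pos"],yaw(),s["opening"])
print(delta(*(np.array([.5565,-.3775])-s["eef_pos"][:2])))
E
```

```text
[ 0.55718899 -0.37625278  0.19289125] -99.41969781112425 0.6009185045092578
[-7.61629180e-05  1.34316605e-01  4.75576901e-02]
```

drive_tool([
  [4, 0.1, 0.05, 0, 0.6],
  [4, 0, 0, 0, 0.6],
  [4, 0, 0, 0, 0.6],
  [1.3, 0, 0, 0, 0.6],
  [0, 0, 0, 0, 0.6],
  [0, 0, 0, 0, 0],
  [0, 0, 0, 0, 0],
  [0, 0, 0, 0, 0],
  [0, 0, 0, 0, 0],
  [0, 0, 0, 0, 0],
])

```text
time: 34.25
eef_pos: [0.5582, -0.3793, 0.0638]
tcp_rot: [0.706, -0.059, -0.703, -0.057]
contact_force: [0.7, 1.0, 6.1]
opening: 0.23
```

drive_tool([
  [-2, 0, 0, 0, 0],
  [-4, 0, 0, 0, 0],
  [-4, 0, 0, 0, 0],
  [-4, 0, 0, -1.8, 0],
  [-1, 0, 0, 0, 0],
  [0, 0, 0, 0, 0],
  [0, 0, 0, 0, 0],
])

```text
time: 34.95
eef_pos: [0.5552, -0.377, 0.2069]
tcp_rot: [-0.704, 0.046, 0.707, 0.049]
contact_force: [-0.1, 0.2, -5.2]
opening: 0.221
```

```bash
python3 - <<'E'
from h import *
s=readout.get_state(); print(s["eef_pos"],yaw(),s["opening"],s["contact_force"])
print(delta(*(np.array([.5808,.0375])-s["eef_pos"][:2])))
E
```

```text
[ 0.55518803 -0.37703742  0.20693392] -97.68738071787102 0.22075104796883463 [-0.0964265   0.19831497 -5.16112707]
[  0.13553092 -41.42360862   3.00644862]
```

drive_tool([
  [0, -4.14, 0.3, 0, 0],
  [0, -4.14, 0.3, 0, 0],
  [0, -4.14, 0.3, 0, 0],
  [0, -4.14, 0.3, 0, 0],
  [0, -4.14, 0.3, 0, 0],
  [0, -4.14, 0.3, 0, 0],
  [0, -4.14, 0.3, 0, 0],
  [0, -4.14, 0.3, 0, 0],
  [0, -4.14, 0.3, 0, 0],
  [0, -4.14, 0.3, 0, 0],
])

```text
time: 35.95
eef_pos: [0.5797, 0.0381, 0.2061]
tcp_rot: [-0.703, 0.047, 0.708, 0.047]
contact_force: [1.5, -0.2, -4.2]
opening: 0.227
```

drive_tool([
  [0, 0, 0, 0, 0],
  [4, 0, 0, 0, 0],
  [0, 0, 0, 0, 0],
  [0, 0, 0, 0, 0],
  [0, 0, 0, 0, 0],
])

```text
time: 36.45
eef_pos: [0.5821, 0.0356, 0.1705]
tcp_rot: [0.706, -0.048, -0.705, -0.047]
contact_force: [0.7, 0.1, -4.0]
opening: 0.229
```

```bash
python3 - <<'E'
from h import *
c=read_camera("wrist"); s=readout.get_state(); print(s["eef_pos"],yaw(),s["opening"],s["contact_force"])
import pickle; pickle.dump(c,open("w10.pkl","wb"))
cv2.imwrite("pics/w10.png",crop(c,150,90,420,320,2.6))
E
```

```text
[0.58263486 0.03557715 0.17140959] -97.70416895509149 0.22545076142702064 [ 1.18230275  0.23738307 -4.51860869]
```

View pics/w10.png

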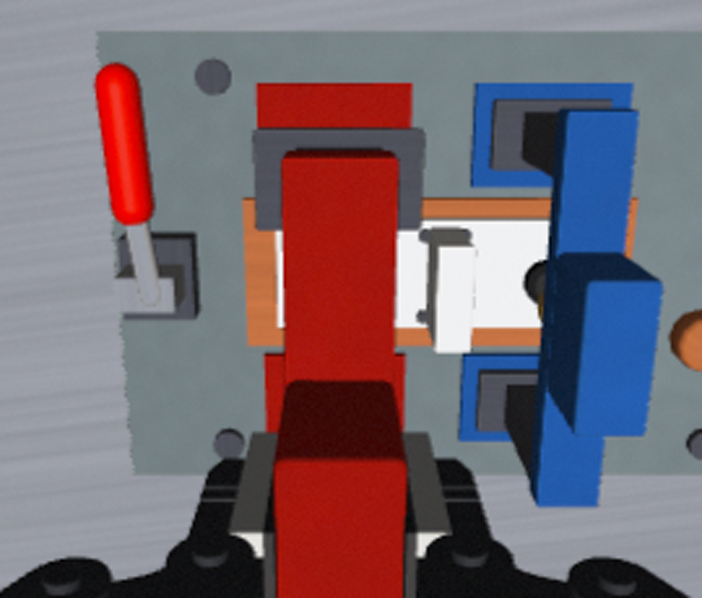

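```bash
python3 - <<'E'
from fit import *
import pickle; c=pickle.load(open("w10.pkl","rb"))
m=lambda L:[(150+(x+.5)/2.6-.5,90+(y+.5)/2.6-.5) for x,y in L]
M=[(.062,.01,.062),(.062,-.01,.062),(.022,.01,.094),(.022,-.01,.094)]
U=m([(283,157),(396,157),(277,460),(405,460)])
for z in(None,.108,.113):
    r=fit(c,M,U,-7,z=z,xy0=(.58,.04)); print(z,r,delta(.5808-r[0][0],.0375-r[0][1]))
print("blue",fit(c,rc(-.062,.062,-.01,.01,.062)+rc(-.022,.022,-.01,.01,.094),m([(557,110),(637,112),(600,506),(537,504),(590,281),(661,281),(645,436),(575,433)]),-7,z=.0147,xy0=(.57,-.04)))
E
```

```text
None (array([ 0.5793,  0.0356, -7.4457,  0.1085]), np.float64(1.52)) [ 2.07931180e-04 -2.08393699e-01 -1.23174767e-01]
0.108 (array([ 0.5791,  0.0356, -7.4458]), np.float64(1.4)) [ 0.0002421  -0.21107486 -0.14299421]
0.113 (array([ 0.5807,  0.0354, -7.445 ]), np.float64(2.55)) [-3.63614722e-05 -2.09445007e-01  1.82424710e-02]
blue (array([ 0.5718, -0.0364, -6.7674]), np.float64(2.12))
```

Blue fits within about 2 mm of its station. Now I'll lower the red one.

drive_tool([
  [0, -0.2, -0.1, 0, 0],
  [3, 0, 0, 0, 0],
  [3, 0, 0, 0, 0],
  [2, 0, 0, 0, 0],
  [1.2, 0, 0, 0, 0],
  [0, 0, 0, 0, 0],
  [0, 0, 0, 0, 0],
  [0, 0, 0, 0, 0],
])

```text
time: 37.3
eef_pos: [0.5844, 0.0379, 0.0802]
tcp_rot: [0.707, -0.047, -0.704, -0.047]
contact_force: [0.2, 0.6, -4.4]
opening: 0.221
```

drive_tool([
  [0.2, 0, 0, 0, 0],
  [0, 0, 0, 0, 0],
  [0, 0, 0, 0, 0],
])

```text
time: 37.6
eef_pos: [0.5832, 0.0381, 0.0766]
tcp_rot: [0.706, -0.047, -0.705, -0.047]
contact_force: [-0.4, 0.5, -4.6]
opening: 0.224
```

drive_tool([
  [0.15, 0, 0, 0, 0],
  [0, 0, 0, 0, 0],
  [0, 0, 0, 0, 0],
])

```text
time: 37.9
eef_pos: [0.5834, 0.0382, 0.0759]
tcp_rot: [0.706, -0.047, -0.705, -0.047]
contact_force: [-4.2, 0.5, 4.7]
opening: 0.225
```

Landed. I'll release, retreat up and back, and check.

drive_tool([
  [0, 0, 0, 0, 0.3],
  [0, 0, 0, 0, 0.5],
  [0, 0, 0, 0, 0.5],
  [-2, 0, 0, 0, 0.5],
  [-4, 0, 0, 0, 0.5],
  [-4, 0, 0, 0, 0.5],
  [-4, 0, 0, 0, 0.6],
  [-1, 2, 2, 0, 0.6],
  [0, 2, 2, 0, 0.6],
  [0, 0, 0, 0, 0.6],
])

```text
time: 38.9
eef_pos: [0.5369, 0.0026, 0.2254]
tcp_rot: [0.706, -0.048, -0.705, -0.048]
contact_force: [0.0, 0.1, -1.1]
opening: 0.6
```

drive_tool([
  [0, 0, 0, 0, 0.6],
  [0, 0, 0, 0, 0.6],
  [0, 0, 0, 0, 0.6],
])

```text
time: 39.2
eef_pos: [0.5386, 0.0041, 0.2244]
tcp_rot: [-0.705, 0.047, 0.706, 0.047]
contact_force: [0.1, -0.0, -0.0]
opening: 0.604
```

```bash
python3 - <<'E'
from h import *
c=read_camera("wrist"); s=readout.get_state(); print(s["time"],s["eef_pos"],yaw(),s["opening"],s["contact_force"])
import pickle; pickle.dump(c,open("w11.pkl","wb"))
a=crop(c,120,60,380,270,2.2); t=read_camera("scene"); b=cv2.resize(t["frame"][120:340,150:420,::-1],None,fx=.82,fy=.82)
im=np.zeros((600,800,3),np.uint8); im[:a.shape[0],:a.shape[1]]=a; im[:b.shape[0],575:575+b.shape[1]]=b
cv2.imwrite("pics/w11.png",im)
E
```

```text
39.25 [0.53859747 0.00414626 0.22443862] -97.62020625267569 0.6023052475535456 [ 0.13303075 -0.88219786 -0.05495565]
```

View pics/w11.png

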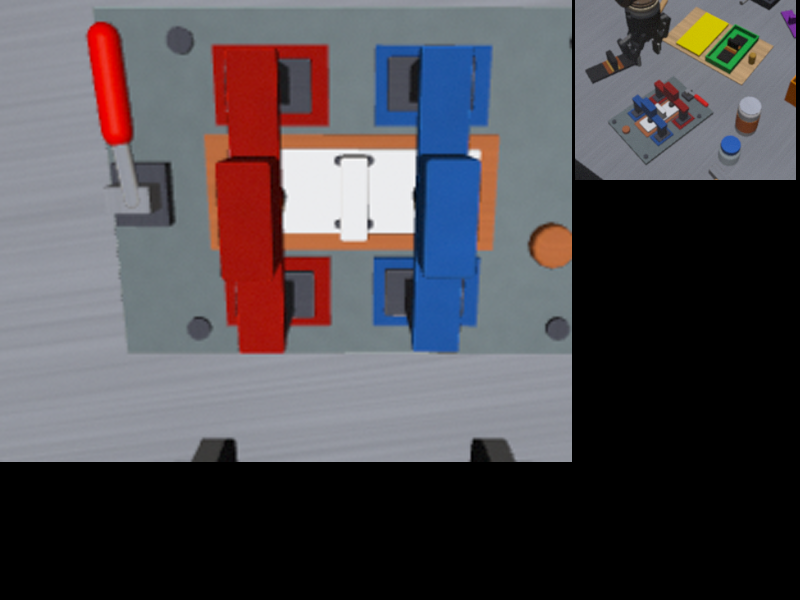

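Both bridges stand on the pads of their own colour: the feet show about 7 mm of pad margin, the nominal value. The new bracket is in the nest, the dark one is in the tray, the can is upright and the gripper is clear. Handing in.

```bash
python3 -c "
from plant import sign_off; print(sign_off())"
```

```text
the job is handed in; nothing more can be done
None
```

I handed the job in at about 39 s of the 141 s limit. `sign_off` reports no verdict, so what follows is from my own checks.

- **Sequence:** I stood both bridges on the mat, then laid the finished bracket flat in the tray and the new bracket in the nest. Then I put blue and red back on the pads of their own colour.
- **Blue bridge:** a fit put it about 2 mm and 1° off its station, with corners fitting to 2.1 px.
- **Red bridge:** I checked it by eye only after release. Its feet show the nominal 7 mm or so of pad margin.
- **New bracket:** it looks centred, with plate-to-nest margins even to a few pixels. I did not run a fit after placing it.
- **Finish:** the last picture shows the dark bracket in the tray, the can upright and the gripper open and clear, with no contact force beyond noise.
- **Disagreements:** the top camera read 2 to 3 mm higher in x than the wrist camera on the fixture, so I used the wrist values. My one fit of the mat's corners was poor (7.6 px), so I judged the bridges' place on the mat from the pictures, where both stood well inside its edges.

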